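# Point out the spare cartridge and its bore

### The job

Show the apprentice which spare goes where in the valve block: with the fingertips pointing straight down, point at the square-headed cartridge on the mat from a couple of centimetres above it and stay there for about two seconds, then point in the same way at the one open bore of the valve block in the vice, and finish still pointing at that bore. Touch nothing at all, and do not point at the other cartridges or at the two capped bores.

Things in the scene. Friction and masses are not known exactly. Their poses are not given: they have to be found in the camera images.
- square_top (a point): Centre of the top face of the square-headed valve cartridge, free-standing on the mat, plain steel, 65 mm tall: round nose 25 mm across and 30 mm high, collar 34 mm across and 10 mm high, then a square block head 30 x 30 mm and 25 mm high. This is the spare to point at. Its z axis points up.
- stem_top (a point): Top of the thin-stemmed valve cartridge, free-standing on the mat, plain steel, 65 mm tall: round nose 25 mm across and 30 mm high, collar 34 mm across and 10 mm high, then a thin round stem 12 mm across and 25 mm high. Not the one asked for.
- disc_top (a point): Top of the disc-headed valve cartridge, free-standing on the mat, plain steel, 65 mm tall: round nose 25 mm across and 30 mm high, collar 34 mm across and 10 mm high, then a neck and, at the very top, a round disc 46 mm across. Not the one asked for.
- open_bore_mouth (a point): Centre of the mouth of the open bore: a dark round hole 27 mm across in a steel sleeve 33 mm across, whose rim (this point) stands 4 mm above the top face of the aluminium valve block. The block (69 x 150 mm, top face 200 mm above the table) is clamped in a blue bench vice and has three bores in a row along its length, 45 mm apart; which of them is open varies. z points up.
- dome_cap_top (a point): Top of the domed steel cap, 37 mm across, that closes another bore; 16 mm above the block's top face.
- hex_cap_top (a point): Top of the hexagonal steel cap, 37 mm across at its foot, that closes the third bore; 16 mm above the block's top face.
- mat: Black rubber mat, 170 mm (its x) by 270 mm (its y), 4 mm thick, origin at the centre of its underside. The three cartridges stand about 85 mm apart in a row along its y, in varying order; a steel locknut and a brass bush, no taller than 22 mm, lie among them.
- vice: Blue bench vice fixed to the table, origin on the table under the middle of the valve block; the block's row of bores runs along its y. The highest point of vice and block is the caps, 216 mm above the table. The other loose things near by (oil can, spray can, spray bottle, spanner, screwdriver) and the toolbox, trays and bench grinder at the sides are all less than 220 mm high.
Not all that is in view belongs to the job. Leave any brown look-alike of the part that bears square_top alone.

How it is judged:
By the outcome, as a careful person would: the job done as asked, in the order asked, and still so for the second after the job is handed in, with the robot touching nothing.
It also fails if it takes over 42 s, if anything falls off the work surface, if the arm or the gripper's body presses on something with over 40 N, if the wrist force passes 120 N, or if a joint passes its speed limit or range.

### The arm

A 7-joint arm with a two-finger parallel gripper is mounted at the origin on the work surface. World frame = base frame: x ahead of the robot, y to its left, z up, the work surface at z = 0. Lengths are in m, angles in rad, forces in N, time in s.
With the tool pointing down it reaches from about 0.4 to 0.875 m from the base axis. Payload 6.5 kg.
Tool frame: the origin (TCP) lies midway between the tips of the shut fingers; the grasp point (between the pads) lies 19 mm behind it; x points along the fingers, z is the direction in which the jaws open and shut, and the axes are right-handed (so a half turn about x gives the same grasp; the last joint's range is limited). The gripper opens to 85 mm and grips with 20 to 120 N. Pads are 22 mm wide; open, the fingers measure 114 mm over their backs; the gripper's body (76 mm by 85 mm) begins 54 mm behind the grasp point. The pads swing forward as they close: fully open they stand 13 mm farther back than shut.
Start: joints at [-1.2, 0.536, -0.004, 1.538, 0.003, 1.067, -0.071], TCP at [0.275, 0.589, 0.231] pointing down, gripper open.
Joint ranges: [-2.7, 2.7], [-0.37, 2.16], [-1.27, 1.26], [0.24, 2.4], [-1.31, 4.45], [0.19, 1.91], [-2.76, 2.76]. Speed limits (rad/s): [2.39, 2.39, 3.14, 3.14, 3.14, 3.14, 3.14].

### API

Orientations are given as a unit quaternion [x, y, z, w].
In Python, from bench import r gives the robot as it stands. The module is installed in compiled form; this text tells all that it offers.
- The arm moves only by the tool step_arm, never from a script. Its argument "motion" is a list of rows, each a list of 3 entries, a list of its own where there are three numbers: the shift along the tool's x, y, z in m, then the turn, a rotation vector about the tool's x, y, z in degrees, then the finger opening in m, from 0 to 0.0854. In form: [[[dx, dy, dz], [ax, ay, az], hand], ...]. A call has 1 to 5 rows; each row shifts and turns the commanded pose from where the row before left it, along the tool's axes as they then stand; what a row does not reach is not made up. A row lasts 1/10 s, in which the tool goes at most 50 mm and 8.59 degrees, less where a joint would pass 70% of its speed; a pose out of reach is approached as far as the arm can. A call is refused whole if a number of a shift passes 0.05 or a number of a turn 8.59, either way. A call with a gripper value outside its range is refused whole. The fingers move at their own pace and stop on an object; "force" is the grip in N (left out, the last holds). Time passes only in rows, so rows that do not move let the fingers close. It gives the time, the measured TCP pose, the force and the opening at its end, in the units of the state.
- r.get_obs(): the state, without advancing time (a new reading comes with each control period).
- r.read_camera(name): name is "scene" or "top" or "wrist"; returns a dict with "image" (384x512x3 uint8, blue, green, red), "intrinsics" (3x3 intrinsics, pixels), "view" (4x4, takes a point from world to camera coordinates). Camera axes: x right, y up, looking along -z (the intrinsics and any distortion apply to the point x, -y, -z); pixel columns grow to the right and rows downward; lengths in m; the calibration is good to about 2 mm. A picture is of the moment at which its call begins. There is no depth.
- r.hand_in(): hands the job in, once; it reports no verdict.
The state is a dict: "time_s": time; "joints": joint angles; "joint_vel": joint speeds; "tau": joint torques, N m; "tool_pos": TCP position; "tcp_rot": TCP orientation; "ft_force": force on the tool from outside, world axes, zero at the start; "wrist_torque": the same for the moment, N m; "finger_gap": finger opening in m.
Only numpy, scipy, OpenCV 4.12 (cv2) and the standard library are available. Lean on these libraries where they do the work, as an engineer would, in place of code of your own. Each camera call takes 0.05 s, during which the arm holds its last target. There are 200 camera calls.

## Working session

There is one attempt and no reset: what is moved stays moved. The work goes in short steps, Python scripts to look and compute and a tool call to move; the robot and the scene stay as the last step left them, time stands still between calls to the robot, and variables do not carry over. Pictures are saved under pics/ and viewed, about 8 in all and at most 12, crops included, and the job is handed in when it is done.

Besides the shell and the picture viewer there is one more tool, called after "Call:" as name(argument=value, ...) on one line, values as JSON. step_arm: Moves the arm, as the interface text tells. Its arguments: {"type":"object","properties":{"motion":{"type":"array"},"force":{"type":"number"}},"required":["motion"]}

```bash
mkdir -p pics; cat > h.py <<'E'
import numpy as np, cv2
from bench import r
def cam(n):
    c=r.read_camera(n); np.savez(n+'.npz',**{k:c[k] for k in('image','intrinsics','view')}); return c
def load(n): return np.load(n+'.npz')
def ray(c,u,v):
    K,V=c['intrinsics'],c['view']
    d=np.linalg.solve(K,[u,v,1.]); d=np.array([d[0],-d[1],-d[2]])
    R,t=V[:3,:3],V[:3,3]; return -R.T@t, R.T@d
def onz(c,u,v,z):
    o,d=ray(c,u,v); return o+d*(z-o[2])/d[2]
def proj(c,p):
    q=c['view'][:3,:3]@np.asarray(p)+c['view'][:3,3]; q=c['intrinsics']@[q[0],-q[1],-q[2]]; return q[:2]/q[2]
E
python3 - <<'E'
from h import *
for n in('top','scene'):
    c=cam(n); cv2.imwrite(f'pics/{n}1.png',cv2.resize(c['image'],(800,600),interpolation=cv2.INTER_CUBIC))
    print(n,ray(c,256,192),c['intrinsics'][0,0],[k for k in c])
o=r.get_obs();print(o['time_s'],o['tool_pos'],o['tcp_rot'],o['finger_gap'])
E
```

```text
top (array([0.29043558, 0.02646888, 1.1577126 ]), array([ 0.19353935,  0.00263614, -0.9812652 ])) 416.86912751008833 ['image', 'intrinsics', 'view']
scene (array([ 1.19457874, -0.11571225,  0.75917731]), array([-0.7437112,  0.1677283, -0.6471837])) 427.47007611842184 ['image', 'intrinsics', 'view']
0.1 [0.27476627 0.58844031 0.23050052] [-0.38013499  0.59689216  0.37946756  0.59600462] 0.08541232933736763
```

View pics/top1.png

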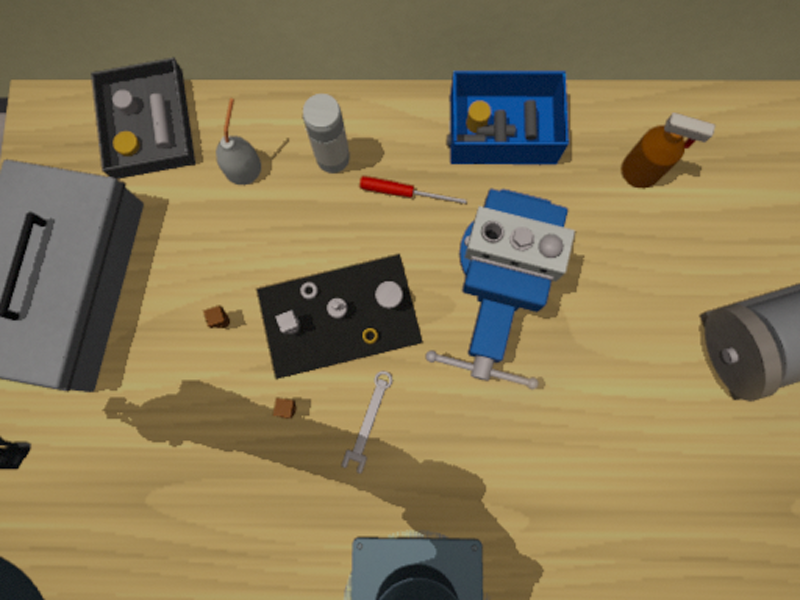

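View pics/scene1.png

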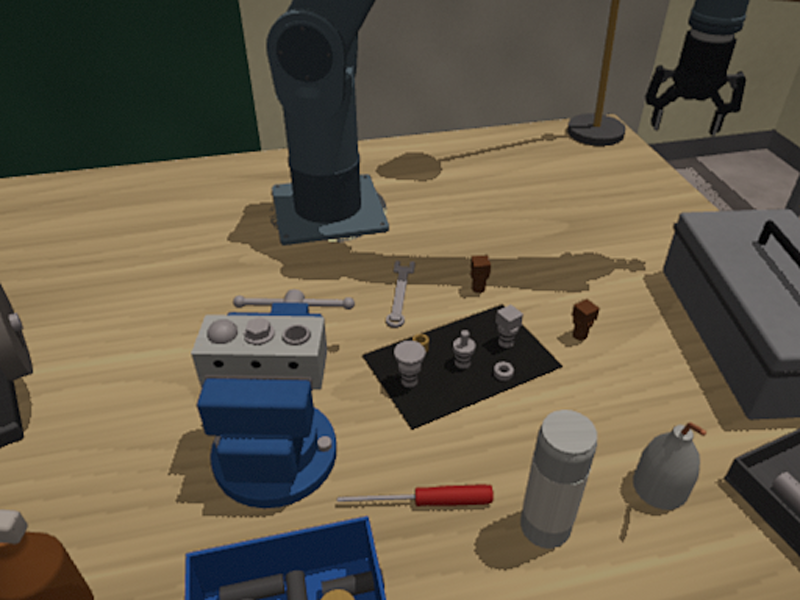

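Candidates, in 800x600 top view:
- **Spares:** steel square head on the mat at (287,321), stem (337,308), disc (389,294). Brown look-alikes are off the mat at (216,317) and (284,407).
- **Bores:** open dark bore at (492,231), hex cap (522,238), dome cap (551,245).

I choose the steel square head and the bore at (492,231). Next I measure both and check them in a close crop.

```bash
python3 - <<'E'
from h import *
def blobs(c,x0,y0,x1,y1,f,amin=20):
    im=c['image'][y0:y1,x0:x1]; g=cv2.cvtColor(im,cv2.COLOR_BGR2GRAY); m=f(g,cv2.cvtColor(im,cv2.COLOR_BGR2HSV)).astype(np.uint8)
    n,l,s,ce=cv2.connectedComponentsWithStats(m)
    return [(ce[i]+[x0,y0],s[i,4]) for i in range(1,n) if s[i,4]>=amin]
t=load('top'); s=load('scene')
k=.64
for thr in(90,130,160):
  for ce,a in blobs(t,168,175,262,225,lambda g,h:(g>thr)&(h[...,1]<60)): print('matblob',thr,ce.round(1),a,onz(t,*ce,.069).round(4))
for ce,a in blobs(t,303,136,328,160,lambda g,h:g<75,10): print('bore',ce.round(1),a,onz(t,*ce,.204).round(4))
for n,u,v,z in(('hex',522,238,.216),('dome',551,245,.216)): print(n,onz(t,u*k,v*k,z).round(4))
for ce,a in blobs(s,180,205,200,220,lambda g,h:g<75,10): print('sbore',ce.round(1),a,onz(s,*ce,.204).round(4))
a=cv2.resize(t['image'][175:230,165:275],(800,400),interpolation=cv2.INTER_CUBIC)
b1=cv2.resize(s['image'][180:240,280:370],(400,200+67),interpolation=cv2.INTER_CUBIC)[:200]
b2=cv2.resize(t['image'][130:170,295:375],(400,200),interpolation=cv2.INTER_CUBIC)
cv2.imwrite('pics/crop1.png',np.vstack([a,np.hstack([b1,b2])]))
E
```

```text
matblob 90 [248.3 188. ] 232 [0.5159 0.0501 0.069 ]
matblob 90 [197.1 185.4] 70 [0.5218 0.1872 0.069 ]
matblob 90 [214.9 196.6] 122 [0.4918 0.1386 0.069 ]
matblob 90 [182.9 205.2] 134 [0.4676 0.2229 0.069 ]
matblob 130 [248.3 187.8] 206 [0.5163 0.05   0.069 ]
matblob 130 [197.1 185. ] 40 [0.5228 0.1873 0.069 ]
matblob 130 [214.4 196.5] 84 [0.492 0.14  0.069]
matblob 130 [182.8 205. ] 114 [0.4682 0.2233 0.069 ]
matblob 160 [247.  193.1] 23 [0.5019 0.0532 0.069 ]
matblob 160 [182.7 205.6] 73 [0.4665 0.2234 0.069 ]
bore [314.8 147.9] 73 [ 0.5865 -0.1096  0.204 ]
hex [ 0.5724 -0.1525  0.216 ]
dome [ 0.5618 -0.1953  0.216 ]
sbore [189.  212.8] 89 [ 0.5871 -0.1092  0.204 ]
```

View pics/crop1.png

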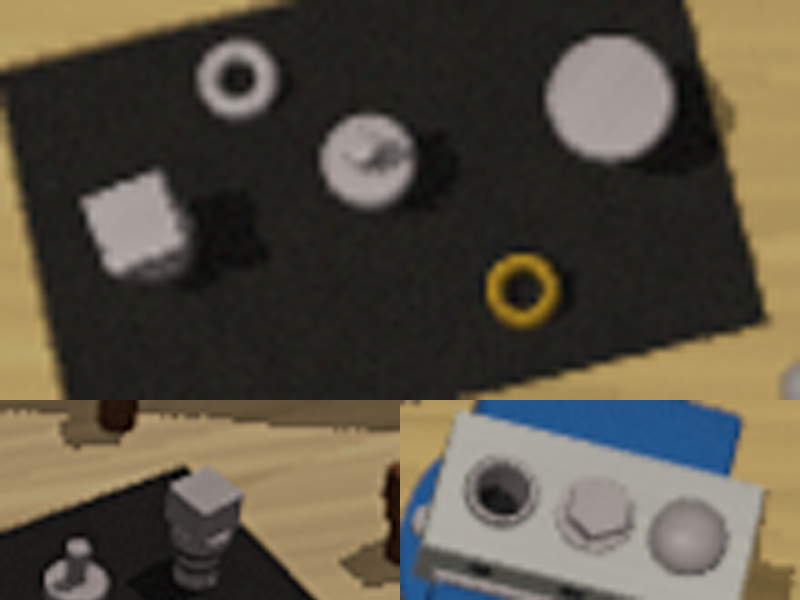

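The crops confirm the choice. The square block head is plain steel on the mat, and the bore is open and agrees within 1 mm between the two views. First I lift, shut the fingers and approach.

Call:
step_arm(motion=[[[-0.03,0,0],[0,0,0],0],[[-0.02,-0.016,-0.012],[0,0,0],0],[[0,-0.033,-0.025],[0,0,0],0],[[0,-0.033,-0.025],[0,0,0],0],[[0,-0.033,-0.025],[0,0,0],0]])

```text
time_s: 0.6
tool_pos: [0.3428, 0.4599, 0.281]
tcp_rot: [-0.38, 0.597, 0.38, 0.596]
ft_force: [1.4, -0.1, -0.3]
finger_gap: 0.0123
```

Call:
step_arm(motion=[[[0,-0.033,-0.025],[0,0,0],0],[[0,-0.033,-0.025],[0,0,0],0],[[0,-0.033,-0.025],[0,0,0],0],[[0,-0.033,-0.025],[0,0,0],0],[[0,-0.033,-0.025],[0,0,0],0]])

```text
time_s: 1.1
tool_pos: [0.4393, 0.2767, 0.2811]
tcp_rot: [-0.38, 0.597, 0.38, 0.596]
ft_force: [1.5, -0.7, 0.5]
finger_gap: -0.0002
```

Call:
step_arm(motion=[[[0,-0.02,-0.016],[0,0,0],0],[[0,0,0],[0,0,0],0],[[0,0,0],[0,0,0],0]])

```text
time_s: 1.4
tool_pos: [0.4502, 0.2553, 0.2811]
tcp_rot: [-0.379, 0.597, 0.38, 0.597]
ft_force: [-1.2, -0.2, 0.1]
finger_gap: 0.0002
```

```bash
cat > st.py <<'E'
from h import *
from scipy.spatial.transform import Rotation as R
import sys
o=r.get_obs(); M=R.from_quat(o['tcp_rot']).as_matrix(); p=np.array(o['tool_pos'])
print(o['time_s'],p.round(4),'gap',round(o['finger_gap'],4),'x axis',M[:,0].round(4),'F',np.round(o['ft_force'],1))
t=np.array([float(v) for v in sys.argv[1:4]]); print('tool shift',(M.T@(t-p)).round(4))
E
python3 st.py .4676 .2229 .091
python3 - <<'E'
from h import *
s=load('scene'); print(onz(s,326.1,200.2,.069))
c=cam('wrist'); cv2.imwrite('pics/w1.png',c['image']); print(proj(c,[.4676,.2229,.069]), ray(c,256,192)[0])
E
```

```text
1.4 [0.4502 0.2553 0.2811] gap 0.0002 x axis [-5.e-04  1.e-04 -1.e+00] F [-1.2 -0.2  0.1]
tool shift [ 0.1901 -0.0296 -0.0219]
[0.47039879 0.22293951 0.069     ]
[234.87100487 180.83170298] [0.37505398 0.29113454 0.42405719]
```

View pics/w1.png

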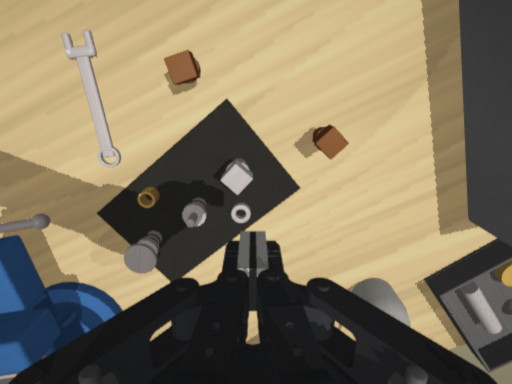

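The wrist view shows the steel square head at (237,178), against (235,181) predicted, so they agree within about 3 mm. The fingertips at (252,240) are over the mat edge. I refine with this view.

```bash
python3 - <<'E'
from h import *
c=load('wrist'); im=c['image'][150:200,210:265]; g=cv2.cvtColor(im,cv2.COLOR_BGR2GRAY)
for thr in(150,170,190):
    n,l,s,ce=cv2.connectedComponentsWithStats((g>thr).astype(np.uint8))
    for i in range(1,n):
        if s[i,4]>80: p=ce[i]+[210,150]; print(thr,p.round(1),s[i,4],onz(c,*p,.069).round(4))
E
python3 st.py .469 .223 .091
```

```text
150 [236.2 178.9] 510 [0.4661 0.2256 0.069 ]
170 [236.3 178.9] 470 [0.466  0.2256 0.069 ]
190 [232.3 173.7] 123 [0.4577 0.2241 0.069 ]
1.45 [0.4498 0.2563 0.2811] gap 0.0002 x axis [-6.e-04  4.e-04 -1.e+00] F [-0.4  0.3  0.2]
tool shift [ 0.1901 -0.0316 -0.0221]
```

Call:
step_arm(motion=[[[0,-0.03,-0.0215],[0,0,0],0],[[0.03,0,0],[0,0,0],0],[[0.04,0,0],[0,0,0],0],[[0.04,0,0],[0,0,0],0],[[0.03,0,0],[0,0,0],0]])

```text
time_s: 1.95
tool_pos: [0.4667, 0.2247, 0.139]
tcp_rot: [-0.38, 0.597, 0.381, 0.595]
ft_force: [-0.3, -0.2, 0.4]
finger_gap: 0.0004
```

Call:
step_arm(motion=[[[0.02,0,0],[0,0,0],0],[[0.015,0,0],[0,0,0],0],[[0.012,0,0],[0,0,0],0],[[0,0,0],[0,0,0],0],[[0,0,0],[0,0,0],0]])

```text
time_s: 2.45
tool_pos: [0.4684, 0.224, 0.0946]
tcp_rot: [-0.38, 0.596, 0.38, 0.596]
ft_force: [0.7, 0.3, 0.0]
finger_gap: -0.0003
```

```bash
python3 st.py .468 .224 .091
python3 - <<'E'
from h import *
a,b,d=cam('scene'),cam('top'),cam('wrist')
f=lambda c,y,x:cv2.resize(c['image'][y:y+75,x:x+100],(400,300),interpolation=cv2.INTER_CUBIC)
cv2.imwrite('pics/p1.png',np.hstack([f(a,155,275),f(b,165,135)]))
cv2.imwrite('pics/p1w.png',d['image'][120:320,130:400])
print(proj(a,[.468,.224,.091]))
E
```

```text
2.45 [0.4684 0.224  0.0946] gap -0.0003 x axis [ 1.e-04  4.e-04 -1.e+00] F [0.7 0.3 0. ]
tool shift [ 0.0036  0.0004 -0.0002]
[327.11311796 192.65441217]
```

View pics/p1.png

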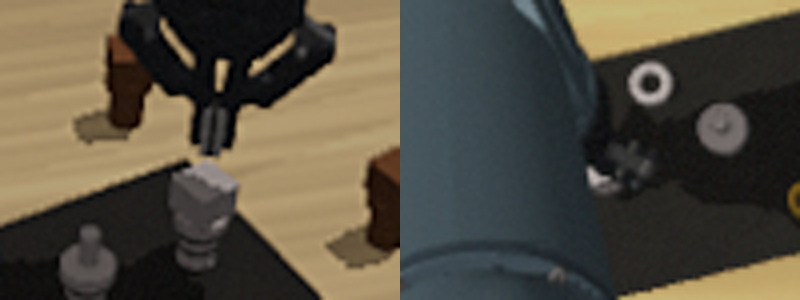

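View pics/p1w.png

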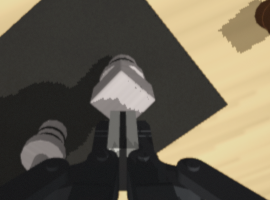

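The tips are over the square head with a clear gap. I lower 4 mm and hold for 2.5 s.

Call:
step_arm(motion=[[[0.004,0,0],[0,0,0],0],[[0,0,0],[0,0,0],0],[[0,0,0],[0,0,0],0],[[0,0,0],[0,0,0],0],[[0,0,0],[0,0,0],0]])

```text
time_s: 3.1
tool_pos: [0.4685, 0.2233, 0.0904]
tcp_rot: [-0.38, 0.596, 0.38, 0.597]
ft_force: [0.2, -1.1, 0.6]
finger_gap: -0.0002
```

Call:
step_arm(motion=[[[0,0,0],[0,0,0],0],[[0,0,0],[0,0,0],0],[[0,0,0],[0,0,0],0],[[0,0,0],[0,0,0],0],[[0,0,0],[0,0,0],0]])

```text
time_s: 3.6
tool_pos: [0.4685, 0.2233, 0.0903]
tcp_rot: [-0.38, 0.596, 0.38, 0.596]
ft_force: [0.3, 0.6, 1.1]
finger_gap: 0.0
```

Call:
step_arm(motion=[[[0,0,0],[0,0,0],0],[[0,0,0],[0,0,0],0],[[0,0,0],[0,0,0],0],[[0,0,0],[0,0,0],0],[[0,0,0],[0,0,0],0]])

```text
time_s: 4.1
tool_pos: [0.4684, 0.2233, 0.0903]
tcp_rot: [-0.38, 0.596, 0.38, 0.596]
ft_force: [-0.2, 0.2, 0.5]
finger_gap: 0.0001
```

Call:
step_arm(motion=[[[0,0,0],[0,0,0],0],[[0,0,0],[0,0,0],0],[[0,0,0],[0,0,0],0],[[0,0,0],[0,0,0],0],[[0,0,0],[0,0,0],0]])

```text
time_s: 4.6
tool_pos: [0.4685, 0.2233, 0.0903]
tcp_rot: [-0.38, 0.596, 0.38, 0.596]
ft_force: [0.0, -0.4, -0.1]
finger_gap: -0.0002
```

Call:
step_arm(motion=[[[0,0,0],[0,0,0],0],[[0,0,0],[0,0,0],0],[[0,0,0],[0,0,0],0],[[0,0,0],[0,0,0],0],[[0,0,0],[0,0,0],0]])

```text
time_s: 5.1
tool_pos: [0.4684, 0.2233, 0.0903]
tcp_rot: [-0.38, 0.596, 0.38, 0.596]
ft_force: [-0.6, 0.4, -1.0]
finger_gap: -0.0
```

```bash
python3 st.py .587 -.1094 .29
```

```text
5.1 [0.4684 0.2233 0.0903] gap -0.0 x axis [-0. -0. -1.] F [-0.6  0.4 -1. ]
tool shift [-0.1997 -0.2482 -0.2513]
```

Call:
step_arm(motion=[[[-0.03,0,0],[0,0,0],0],[[-0.04,0,0],[0,0,0],0],[[-0.045,0,0],[0,0,0],0],[[-0.045,0,0],[0,0,0],0],[[-0.04,0,0],[0,0,0],0]])

```text
time_s: 5.6
tool_pos: [0.4685, 0.2232, 0.2927]
tcp_rot: [-0.38, 0.596, 0.38, 0.597]
ft_force: [0.6, 0.8, 0.2]
finger_gap: -0.0003
```

Call:
step_arm(motion=[[[0,-0.02,-0.02],[0,0,0],0],[[0,-0.03,-0.03],[0,0,0],0],[[0,-0.03,-0.03],[0,0,0],0],[[0,-0.03,-0.03],[0,0,0],0],[[0,-0.03,-0.03],[0,0,0],0]])

```text
time_s: 6.1
tool_pos: [0.5363, 0.0356, 0.2905]
tcp_rot: [-0.38, 0.596, 0.38, 0.597]
ft_force: [0.8, 0.7, -0.3]
finger_gap: -0.0003
```

Call:
step_arm(motion=[[[0,-0.03,-0.03],[0,0,0],0],[[0,-0.03,-0.03],[0,0,0],0],[[0,-0.02,-0.02],[0,0,0],0],[[0,0,0],[0,0,0],0],[[0,0,0],[0,0,0],0]])

```text
time_s: 6.6
tool_pos: [0.5745, -0.0692, 0.29]
tcp_rot: [-0.379, 0.597, 0.38, 0.597]
ft_force: [0.6, -0.6, 0.0]
finger_gap: -0.0
```

```bash
python3 st.py .587 -.1094 .226
python3 - <<'E'
from h import *
c=cam('wrist'); cv2.imwrite('pics/w2.png',c['image']); u=proj(c,[.587,-.1094,.204]); print(u)
x,y=(u-25).astype(int); g=cv2.cvtColor(c['image'][y:y+50,x:x+50],cv2.COLOR_BGR2GRAY)
n,l,s,ce=cv2.connectedComponentsWithStats((g<75).astype(np.uint8))
for i in range(1,n):
    if s[i,4]>20: p=ce[i]+[x,y]; print(p.round(1),s[i],onz(c,*p,.204).round(4))
E
```

```text
6.6 [ 0.5745 -0.0692  0.29  ] gap -0.0 x axis [-6.e-04  3.e-04 -1.e+00] F [ 0.6 -0.6  0. ]
tool shift [ 0.064  -0.0284 -0.0311]
[215.82764702 224.02848378]
[213.4 215.9] [ 11   9  29  22 275] [ 0.5794 -0.1078  0.204 ]
[232.6 244.7] [36 42 14  8 95] [ 0.6111 -0.1053  0.204 ]
```

View pics/w2.png

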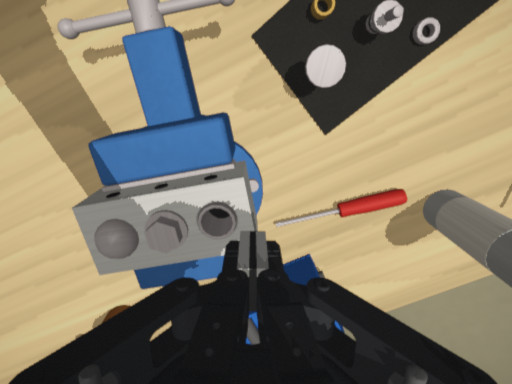

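The wrist view shows the open bore at about (217,219), the hex cap at (167,231) and the dome at (117,238). Prediction was (216,224), so I look once closer at the sleeve rim to settle the few mm.

```bash
python3 - <<'E'
from h import *
c=load('wrist'); t=cam('top')
print(proj(t,[.585,-.109,.204]))
a=cv2.resize(c['image'][195:245,192:242],(400,400),interpolation=cv2.INTER_CUBIC)
b=cv2.resize(load('scene')['image'][195:235,169:209],(400,400),interpolation=cv2.INTER_CUBIC)
cv2.imwrite('pics/rim.png',np.hstack([a,b]))
E
```

```text
[314.61279295 148.50829838]
```

View pics/rim.png

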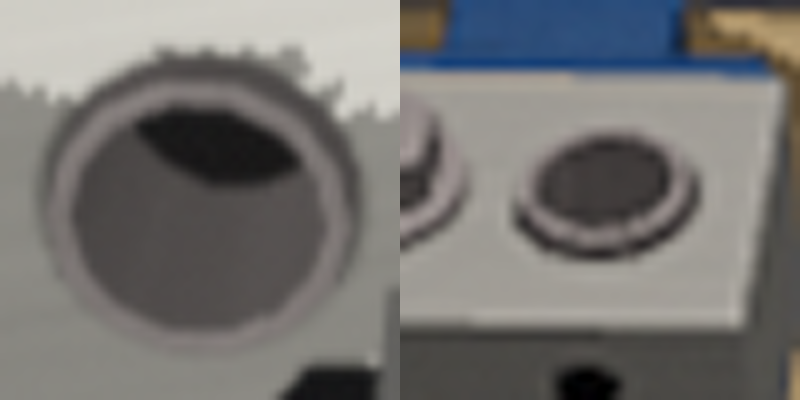

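Left (wrist): inner rim centre is at crop (199,217), i.e. pixel (216.4,221.6). Right (scene): the bore centre is at pixel (189.0,212.6).

```bash
python3 - <<'E'
from h import *
w,s=load('wrist'),load('scene')
print(onz(w,216.4,221.6,.204),onz(s,189,212.6,.204))
E
python3 st.py .586 -.109 .226
```

```text
[ 0.58517126 -0.10790013  0.204     ] [ 0.58667604 -0.10914903  0.204     ]
6.7 [ 0.5745 -0.0674  0.2901] gap -0.0003 x axis [-4.e-04  1.e-03 -1.e+00] F [ 0.2 -0.1  0.1]
tool shift [ 0.0641 -0.028  -0.0329]
```

Call:
step_arm(motion=[[[0,-0.014,-0.016],[0,0,0],0],[[0,-0.014,-0.016],[0,0,0],0],[[0.025,0,0],[0,0,0],0],[[0.02,0,0],[0,0,0],0],[[0.01,0,0],[0,0,0],0]])

```text
time_s: 7.2
tool_pos: [0.5856, -0.108, 0.2336]
tcp_rot: [-0.38, 0.597, 0.381, 0.595]
ft_force: [-0.4, 0.6, -0.4]
finger_gap: 0.0003
```

Call:
step_arm(motion=[[[0.005,0,0],[0,0,0],0],[[0,0,0],[0,0,0],0],[[0,0,0],[0,0,0],0]])

```text
time_s: 7.5
tool_pos: [0.5871, -0.1097, 0.2312]
tcp_rot: [-0.38, 0.596, 0.38, 0.597]
ft_force: [0.0, 0.8, -0.4]
finger_gap: -0.0
```

```bash
python3 st.py .586 -.109 .226
python3 - <<'E'
from h import *
a,d=cam('scene'),cam('wrist')
cv2.imwrite('pics/p2.png',np.hstack([cv2.resize(a['image'][170:245,130:230],(400,300),interpolation=cv2.INTER_CUBIC),cv2.resize(d['image'][150:300,150:350],(400,300))]))
E
```

```text
7.5 [ 0.5871 -0.1097  0.2312] gap -0.0 x axis [ 1.4e-03 -1.0e-04 -1.0e+00] F [ 0.   0.8 -0.4]
tool shift [0.0052 0.0013 0.0001]
```

View pics/p2.png

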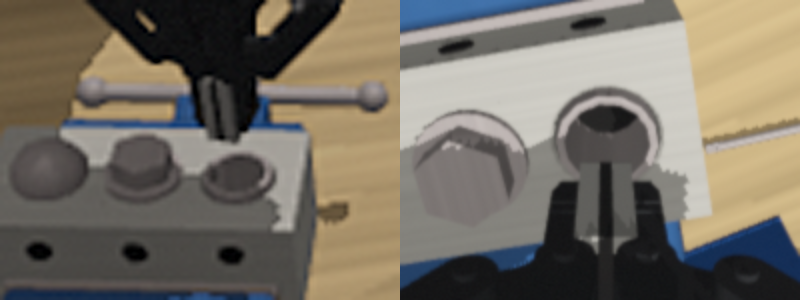

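The tips are above the open bore, clear of the hex cap and 27 mm up. I lower 5 mm and hold.

Call:
step_arm(motion=[[[0.005,0.001,0],[0,0,0],0],[[0,0,0],[0,0,0],0],[[0,0,0],[0,0,0],0],[[0,0,0],[0,0,0],0],[[0,0,0],[0,0,0],0]])

```text
time_s: 8.1
tool_pos: [0.5858, -0.1095, 0.2254]
tcp_rot: [-0.38, 0.596, 0.38, 0.597]
ft_force: [0.1, -0.5, 0.1]
finger_gap: -0.0001
```

Call:
step_arm(motion=[[[0,0,0],[0,0,0],0],[[0,0,0],[0,0,0],0],[[0,0,0],[0,0,0],0],[[0,0,0],[0,0,0],0],[[0,0,0],[0,0,0],0]])

```text
time_s: 8.6
tool_pos: [0.5857, -0.1095, 0.2253]
tcp_rot: [-0.38, 0.596, 0.38, 0.596]
ft_force: [-0.4, -0.1, -1.1]
finger_gap: 0.0005
```

Call:
step_arm(motion=[[[0,0,0],[0,0,0],0],[[0,0,0],[0,0,0],0],[[0,0,0],[0,0,0],0],[[0,0,0],[0,0,0],0],[[0,0,0],[0,0,0],0]])

```text
time_s: 9.1
tool_pos: [0.5857, -0.1095, 0.2253]
tcp_rot: [-0.38, 0.596, 0.38, 0.596]
ft_force: [0.2, 0.0, 0.2]
finger_gap: -0.0005
```

Call:
step_arm(motion=[[[0,0,0],[0,0,0],0],[[0,0,0],[0,0,0],0],[[0,0,0],[0,0,0],0],[[0,0,0],[0,0,0],0],[[0,0,0],[0,0,0],0]])

```text
time_s: 9.6
tool_pos: [0.5857, -0.1095, 0.2253]
tcp_rot: [-0.38, 0.596, 0.38, 0.596]
ft_force: [0.3, -0.3, 0.4]
finger_gap: -0.0003
```

```bash
python3 st.py .586 -.109 .226; python3 -c "
from bench import r
print(r.hand_in())"
```

```text
9.6 [ 0.5857 -0.1095  0.2253] gap -0.0003 x axis [ 0. -0. -1.] F [ 0.3 -0.3  0.4]
tool shift [-0.0007 -0.0001  0.0006]
the job is handed in; nothing more can be done
None
```

The job is done and handed in at 9.6 s. With the shut fingertips pointing straight down, the arm pointed at the steel square-headed cartridge from about 21 mm above it for about 2.5 s. It then rose and crossed, and finished about 21 mm above the open bore, where it was still holding when I handed in.

**Last checks:**
- The tool stayed vertical.
- The fingertip position was within 1 mm of the measured bore centre.
- Force readings stayed at noise level (about 1 N), with no sign of contact.

**Disagreements:** the camera views differed by about 4 mm on the cartridge and 2 mm on the bore, and I aimed at the averages. A first bore estimate from the wrist view was about 7 mm off, because it took the dark depth of the bore for the mouth. I replaced it with one from the rim. The cartridge row came out about 9 mm longer than stated (179 mm between its two ends against 170 mm), and I did not look into that further.

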